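Switch on the sink's waste disposer under its splash guard

ROBOT

A 6-joint arm with a two-finger parallel gripper is mounted at the origin on a cart in front of the work surface, level with it; the furniture and walls round the work are solid. World frame = base frame: x ahead of the robot, y to its left, z up, the work surface at z = 0. Lengths are in m, angles in rad, forces in N, time in s.
With the tool pointing down it reaches from about 0.35 to 0.85 m from the base axis. Payload 8.1 kg.
Tool frame: the origin (TCP) lies where the fingers leave the gripper's body, on its centre line; the fingertips stand 84 mm ahead of it and the grasp point (between the pads) lies 65 mm ahead of it; z points along the fingers, y is the line along which they close (so a half turn about z gives the same grasp; the last joint's range is limited). The gripper opens to 93 mm and grips with 3 to 60 N. Pads are 15 mm wide; open, the fingers measure 128 mm over their backs; the gripper's body (75 mm by 188 mm) begins 65 mm behind the grasp point.
Start: joints at [-1.199, 0.13, 1.488, -0, 1.523, -0.085], TCP at [0.265, -0.538, 0.303] pointing down, gripper open.
Joint ranges: [-2.96, 2.96], [-0.89, 2.26], [0.02, 2.5], [-1.34, 4.48], [0, 2.73], [-2.66, 2.66]. Speed limits (rad/s): [2.39, 2.39, 2.79, 3.14, 3.14, 3.14].

INTERFACE

Orientations are given as a rotation vector (axis times angle).
In Python, from workcell import bot, camrig, hand_in gives the robot as it stands (bot), with the cameras (camrig) and the job as plain functions.
- The arm moves only by the tool steer_hand, called after "Call:" by a JSON object that holds its "method" and its "body", one argument or row to a line. Schema: {"type":"object","properties":{"ticks":{"type":"string"},"grip_force":{"type":"number"},"only":{"type":"string"},"quiet":{"type":"boolean"},"lines":{"type":"string"}},"required":["ticks"],"additionalProperties":false}. ticks is a string of 1 to 12 rows, one to a line, with the numbers parted by commas; each row has 7 numbers: the finger opening in m, then dx, dy, dz in shares of 25 cm (1.0 is 25 cm), then a rotation vector rx, ry, rz in shares of pi rad (1.0 is pi rad); each row shifts and turns the commanded pose from where the row before left it, along the tool's axes as they then stand; what a row does not reach is not made up. A row lasts 1/12 s, in which the tool goes at most 0.0417 m and 0.125 rad, less where a joint would pass 70% of its speed; a pose out of reach is approached as far as the arm can. The fingers move at their own pace and stop on an object; grip_force is the grip in N (left out, the last holds). Time passes only in rows, so rows that do not move let the fingers close. The tool returns the time, the measured TCP pose, the force, the opening and the grip force at its end. only (a regular expression) keeps the lines of the reply that match it, lines (a string "A,B") keeps lines A to B, and quiet returns only ok. Shift and turn numbers lie between -1 and 1, and a call with a number outside is refused. Input that does not fit is refused with a message, and nothing moves.
- bot.sense(): the state, without advancing time (a new reading comes with each control period).
- camrig.snapshot(name): name is "scene" or "top" or "wrist"; returns the picture (384x512x3 uint8, red, green, blue); there is no depth.
- camrig.calibration(name): a dict with "fx", "fy", "cx", "cy" (pixels), "R" (3x3) and "t" (3): a world point X has camera coordinates R X + t. Camera axes: x right, y down, z forward; pixel columns grow to the right and rows downward; lengths in m; the calibration is good to about 2 mm. A picture is of the moment at which its call begins: read the wrist's pose just before it. calibration takes no time and is no camera call; for the wrist camera it gives the pose at the moment of the call.
- hand_in(): hands the job in; it is judged then, once.
The state is a dict: "time": time; "joint_pos": joint angles; "joint_velocities": joint speeds; "joint_efforts": joint torques, N m; "tool_pos": TCP position; "eef_rot": TCP orientation; "force": force on the tool from outside, world axes, zero at the start; "moment": the same for the moment, N m; "gripper_width": finger opening in m; "gripper_force": force on a finger pad.
Only numpy, scipy, OpenCV 4.12 (cv2) and the standard library are available. Lean on these libraries where they do the work, as an engineer would, in place of code of your own. Each camera call takes 0.05 s, during which the arm holds its last target. There are 200 camera calls.

TASK

Switch on the food-waste disposer at the grey double switch box beside the sink: with closed fingertips reach under the grey lip of the nearer clear splash guard (the one closer to you), lift that guard with the back of the fingers, and while it rests on them push the small steel toggle beneath right over towards the sink. Then draw the fingers out and let the guard drop fully shut over the switched-on toggle. Touch lightly and grip nothing, leave the farther switch covered and as it is, and leave the salt shaker, lemon, garlic and mug where they stand.

Things in the scene. Friction and masses are not known exactly. Their poses are not given: they have to be found in the camera images.
- switch_box: grey plastic double switch box fixed to the worktop, 90 (x) x 150 (y) x 50 mm high (178 mm in y with low ears). Origin: centre of its underside, on the worktop; x to its back (the sink side, about world +y), y to its near end (towards the robot), z up. On its flat top at y = +37 (near) and -37 mm (far) stand two steel toggles, each under its own clear hinged guard. Its yaw is 1.2 to 1.85 rad
- guard_near_hinge (a point): middle of the near guard's hinge line, which runs along the box's y, at x = +21, y = +37, z = +52 mm of the box. The guard is a clear hood, open below: its front wall is 67 mm in front of the hinge (towards box -x), its top 42 mm above; 66 mm wide outside, 60 mm inside, walls 3 mm. The far guard is the same, 74 mm further from the robot
- guard_near_lip (a point): middle of the lower front edge of the near guard's grey finger lip, 50 mm wide, 5 mm thick, at the foot of the front wall; moves with the guard. Shut, it lies at x = -64, y = +37, z = +52 mm of the box: the lip overhangs the box's front face (x = -45 mm) by 19 mm, with free air beneath it down to the worktop
- guard_near (a joint): angle of the near guard, rad: 0 shut, grows as its lip is lifted up and towards the sink, stops at 1.3. Its weight and a weak spring (under 1 N at the lip) shut it from every angle in under a second unless something holds it up. From 0.6 rad a closed finger slanting 45 degrees down and ahead under the lip reaches the toggle
- toggle_near (a joint): angle of the near toggle, rad: 0 off, leaning 0.5 to the front (box -x, away from the sink); 1.0 on, leaning 0.5 to the sink. Resists with 2 N at its tip, less towards 0.5, past which it snaps over by itself and stays. The steel bat, 9 mm thick, 31 mm long, turns about a line along y at x = -13, z = 54 mm of the box; the nut round its foot, 13 mm across, reaches z = 56 mm
- toggle_near_tip (a point): end of the near toggle's bat. Off, it lies at x = -28, y = +37, z = +82 mm of the box; on, at x = +2, y = +37, z = +82 mm
- guard_far (a joint): angle of the far guard, the same as the near one; shut at 0 and to be left shut
- toggle_far (a joint): angle of the far toggle, the same as the near one; off at 0 and to be left so
- salt_shaker: small steel salt shaker, 37 mm across and 64 mm high, standing beyond the far end of the box; origin under its centre
- lemon: lemon, 78 x 55 x 56 mm, lying near the worktop's front edge, to the right of the box; origin at the centre of its underside
- garlic: head of garlic, 53 mm across and 52 mm high, in front of the sink, to the left; origin at the centre of its underside
- mug: small cream mug, upside down, 63 x 88 x 51 mm with its handle, beyond the box and to its right; origin at the centre of its underside

How it is judged:
On the way, in this order (a step that is already met when the one before it is completed fails the run):
1. the near guard is lifted (over 0.35 rad) with the toggle beneath it still off (value of joint guard_near above 0.35 rad and value of joint toggle_near below 0.2 rad).
2. the near toggle is pushed over its centre to the back (over 0.7 rad) while the guard is held up (over 0.3 rad) (value of joint toggle_near above 0.7 rad and value of joint guard_near above 0.3 rad).
At the end, for the whole second after the job is handed in: The near toggle is on (0.85 rad or more of 1.0) and its guard has dropped shut over it (within 0.06 rad); the far guard is shut and its toggle off; salt shaker, lemon, garlic and mug are within 20 mm of where they stood (value of joint each of guard_near, guard_far below 0.06 rad and value of joint toggle_near above 0.85 rad and value of joint toggle_far below 0.1 rad and distance of each of salt_shaker, lemon, garlic, mug from where it was at the start of the episode below 0.02 m); the robot touches nothing.
It fails at once if the far guard is lifted (over 0.2 rad) (value of joint guard_far above 0.2 rad).
It fails at once if the near guard is gripped or forced (over 10 N from the fingers) (contact force between the fingers and guard_near above 10 N).
It fails at once if the toggle is gripped or forced (over 20 N from the fingers) (contact force between the fingers and toggle_near above 20 N).
It fails at once if the salt shaker, lemon, garlic or mug is shifted, lifted or carried off (over 30 mm) (distance of any of salt_shaker, lemon, garlic, mug from where it was at the start of the episode above 0.03 m).
It also fails if it takes over 38 s, if anything falls off the work surface, if the arm or the gripper's body presses on something with over 40 N, if the wrist force passes 120 N, or if a joint passes its speed limit or range.

## Working session

There is one attempt and no reset: what is moved stays moved. The work goes in short steps, Python scripts to look and compute and a tool call to move; the robot and the scene stay as the last step left them, time stands still between calls to the robot, and variables do not carry over. Pictures are saved under pics/ and viewed, at most 10 in all, crops included, and the job is handed in when it is done.

```bash
ls; mkdir -p pics
```

Run:
```python
from workcell import bot, camrig, hand_in
import cv2,numpy as np
for n in("scene","top"):
    cv2.imwrite(f"pics/{n}.png",cv2.resize(camrig.snapshot(n)[:,:,::-1],(800,600),interpolation=cv2.INTER_CUBIC))
    c=camrig.calibration(n);print(n,c['fx'],np.round(-np.array(c['R']).T@np.array(c['t']),3))
s=bot.sense();print(s['time'],s['tool_pos'],s['eef_rot'])
```

```text
pics
workcell.py
scene 400.1109768921881 [-0.07   0.858  0.61 ]
top 496.2221934508502 [ 0.378 -0.032  1.51 ]
0.1 [ 0.26453004 -0.5381178   0.30179846] [-3.05842793e+00 -7.10888332e-01  3.43372265e-04]
```

View pics/scene.png

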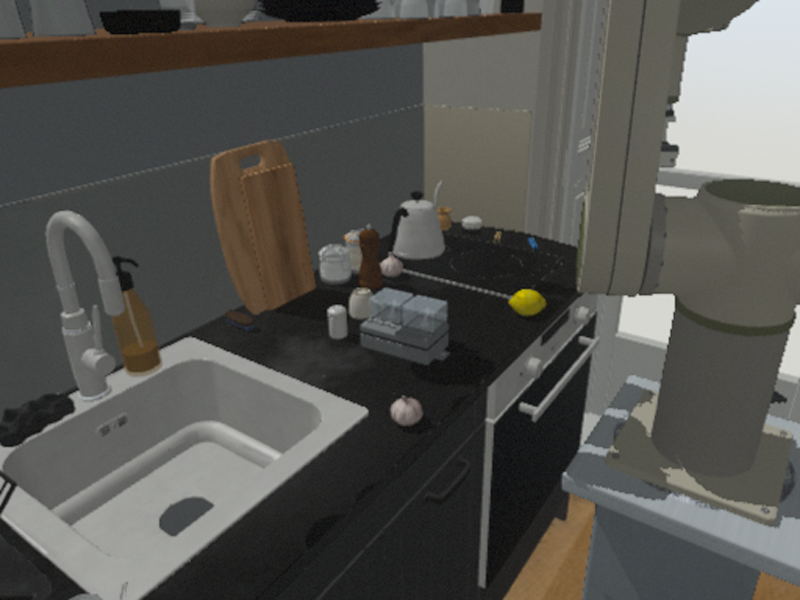

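View pics/top.png

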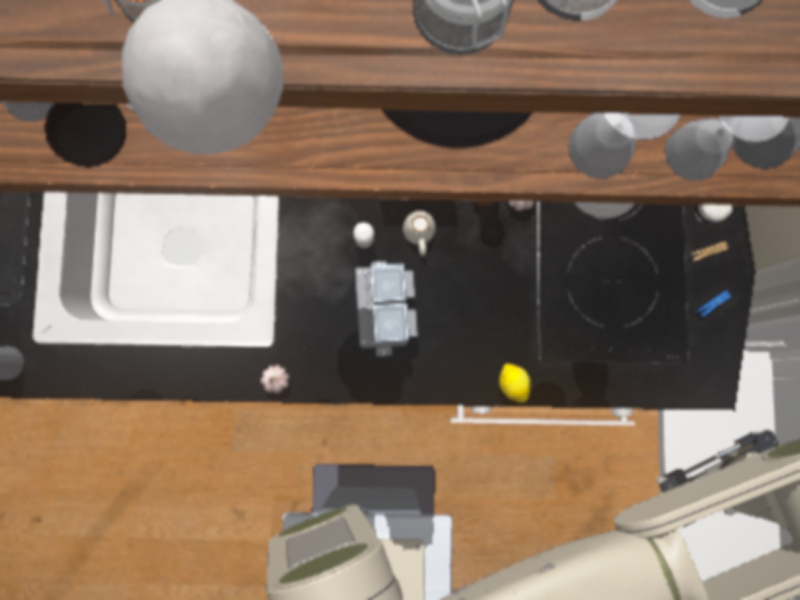

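The top view shows the box at about (388,307), the near guard around (390,325) with its lip to the right at about (413,327). The lemon is at (515,383), garlic (275,378), salt (363,235) and mug (420,228). I'll enlarge both views.

Run:
```python
from workcell import bot, camrig, hand_in
import cv2,numpy as np
t=np.mean([camrig.snapshot("top").astype(float) for _ in range(4)],0).astype('uint8')[:,:,::-1]
s=np.mean([camrig.snapshot("scene").astype(float) for _ in range(2)],0).astype('uint8')[:,:,::-1]
# top crop x 215-285,y 160-235 ; x8
a=cv2.resize(t[162:232,215:279],None,fx=8,fy=8,interpolation=cv2.INTER_CUBIC)
b=cv2.resize(s[175:240,220:300],None,fx=9,fy=9,interpolation=cv2.INTER_CUBIC)
cv2.imwrite("pics/a.png",cv2.convertScaleAbs(a,alpha=1.3));cv2.imwrite("pics/b.png",cv2.convertScaleAbs(b,alpha=1.3));print(a.shape,b.shape)
```

```text
(560, 512, 3) (585, 720, 3)
```

View pics/a.png

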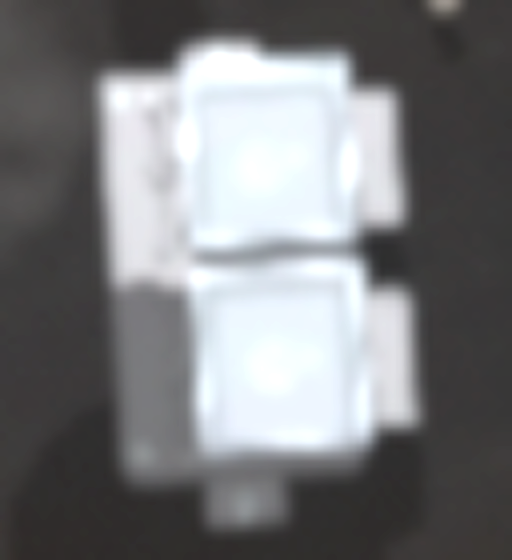

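View pics/b.png

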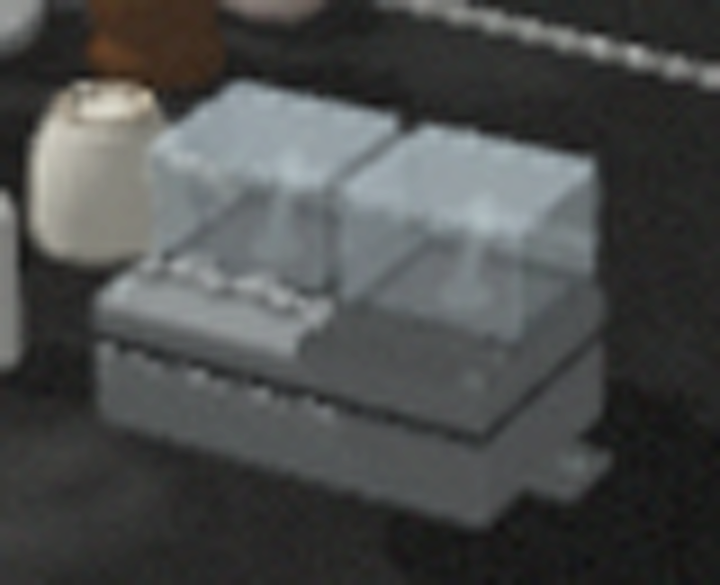

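The top crop gives both grey lips' outer edges: near (411,290) to (420,427), far (398,92) to (406,227). The back edge corners are at (102,78) and (125,480). The scene crop shows the bottom back corners at (485,525) and (100,415). Next I'll fit the pose.

Create h.py:
```python
from workcell import bot, camrig, hand_in
import numpy as np
from scipy.optimize import least_squares
from scipy.spatial.transform import Rotation as Ro
def proj(n,X):
    c=camrig.calibration(n);p=np.array(c['R'])@X+np.array(c['t']);return np.array([c['fx']*p[0]/p[2]+c['cx'],c['fy']*p[1]/p[2]+c['cy']])
def w(q,P): # box->world
    c,s=np.cos(q[2]),np.sin(q[2]);x,y,z=P;return np.array([q[0]+c*x-s*y,q[1]+s*x+c*y,z])
```

Create fit.py:
```python
from h import *
T=[((411,290),(-.064,.012,.053)),((420,427),(-.064,.062,.053)),((398,92),(-.064,-.062,.053)),((406,227),(-.064,-.012,.053)),((102,76),(.045,-.075,.05)),((125,484),(.045,.075,.05))]
S=[((485,525),(.045,.075,0)),((100,415),(.045,-.075,0)),((603,335),(-.045,.075,.05))]
ob=[("top",np.array([215+u/8-.44,162+v/8-.44]),P) for (u,v),P in T]+[("scene",np.array([220+u/9-.44,175+v/9-.44]),P) for (u,v),P in S]
f=lambda q:np.concatenate([proj(n,w(q,P))-m for n,m,P in ob])
r=least_squares(f,[.5,0,1.5],loss='soft_l1');print(np.round(r.x,4));print(np.round(f(r.x).reshape(-1,2),2))
q=r.x
for P in((-.064,.037,.052),(.021,.037,.052),(-.028,.037,.082)):print(np.round(w(q,P),4))
```

```bash
python3 fit.py
```

```text
[ 0.5446 -0.0194  1.6465]
[[-0.04  0.11]
 [-0.1  -0.14]
 [ 0.02  0.15]
 [ 0.07 -0.07]
 [ 0.2   0.09]
 [ 0.02 -0.61]
 [-0.11  1.18]
 [-0.36  1.  ]
 [ 0.94 -5.66]]
[ 0.5125 -0.0861  0.052 ]
[ 0.5061 -0.0013  0.052 ]
[ 0.5098 -0.0502  0.082 ]
```

Add to h.py:
```python
Q=np.array([.5446,-.0194,1.6465])
bx=np.array([np.cos(Q[2]),np.sin(Q[2]),0]);by=np.array([-bx[1],bx[0],0]);Z=np.array([0,0,1.])
z=(bx-Z)/2**.5;y=-by;RT=np.column_stack([np.cross(y,z),y,z])
def st():
    s=bot.sense();return s,np.array(s['tool_pos']),Ro.from_rotvec(s['eef_rot']).as_matrix()
def tipbox():
    s,p,R=st();d=p+.084*R[:,2]-np.array([Q[0],Q[1],0]);return np.array([d@bx,d@by,d[2]])
def totip(P): # translation in tool axes to bring the tip to box point P
    s,p,R=st();return R.T@(w(Q,P)-(p+.084*R[:,2]))
def rot():
    s,p,R=st();return Ro.from_matrix(R.T@RT).as_rotvec()
```

Run:
```python
from h import *
s,p,R=st();np.set_printoptions(precision=4,suppress=True)
print(R);print(R.T@(np.array([.52,-.17,.25])-p),rot(),np.linalg.norm(rot()))
print(RT)
```

```text
[[ 0.8975  0.4411 -0.0001]
 [ 0.4411 -0.8975  0.0003]
 [ 0.     -0.0003 -1.    ]]
[ 0.3917 -0.218   0.0527] [ 0.4658  0.6885 -1.1251] 1.39884549151176
[[-0.0535  0.9971 -0.0535]
 [ 0.7051  0.0756  0.7051]
 [ 0.7071 -0.     -0.7071]]
```

Careful with the scale: shifts go in shares of 25 cm and turns go in shares of pi rad. That gives: 0.0326 m / 0.25 = 0.1304, -0.0182 m / 0.25 = -0.0728.

Call:
{"method": "steer_hand", "body": {
  "ticks": "0,0.1304,-0.0728,0.0176,0,0,0\n0,0.1304,-0.0728,0.0176,0,0,0\n0,0.1304,-0.0728,0.0176,0,0,0\n0,0.1304,-0.0728,0.0176,0,0,0\n0,0.1304,-0.0728,0.0176,0,0,0\n0,0.1304,-0.0728,0.0176,0,0,0\n0,0.1304,-0.0728,0.0176,0,0,0\n0,0.1304,-0.0728,0.0176,0,0,0\n0,0.1304,-0.0728,0.0176,0,0,0\n0,0.1304,-0.0728,0.0176,0,0,0\n0,0.1304,-0.0728,0.0176,0,0,0\n0,0.1304,-0.0728,0.0176,0,0,0",
  "grip_force": 3
}}

```text
time: 1.4
tool_pos: [0.5202, -0.1682, 0.25]
eef_rot: [3.06, 0.711, 0.001]
force: [0.6, -0.5, -0.8]
gripper_width: 0.0174
gripper_force: 0.0
```

Call:
{"method": "steer_hand", "body": {
  "ticks": "0,0,0,0,0.0124,0.0183,-0.0299\n0,0,0,0,0.0124,0.0183,-0.0299\n0,0,0,0,0.0124,0.0183,-0.0299\n0,0,0,0,0.0124,0.0183,-0.0299\n0,0,0,0,0.0124,0.0183,-0.0299\n0,0,0,0,0.0124,0.0183,-0.0299\n0,0,0,0,0.0124,0.0183,-0.0299\n0,0,0,0,0.0124,0.0183,-0.0299\n0,0,0,0,0.0124,0.0183,-0.0299\n0,0,0,0,0.0124,0.0183,-0.0299\n0,0,0,0,0.0124,0.0183,-0.0299\n0,0,0,0,0.0124,0.0183,-0.0299"
}}

```text
time: 2.4
tool_pos: [0.5194, -0.1704, 0.2501]
eef_rot: [-1.677, -1.819, -0.701]
force: [-0.6, 0.1, -0.8]
gripper_width: 0.0005
gripper_force: 0.0
```

Run:
```python
from h import *
np.set_printoptions(precision=4,suppress=True)
s,p,R=st();print(R,rot(),tipbox(),s['joint_pos'],totip((-.095,.037,.10)))
```

```text
[[-0.0585  0.9968 -0.0541]
 [ 0.7029  0.0796  0.7068]
 [ 0.7089  0.0033 -0.7053]] [-0.0005 -0.0025  0.0052] [-0.0891  0.0366  0.1909] [-0.6928  0.375   1.461   0.5613  1.866  -0.7649] [-0.0686 -0.0007  0.0599]
```

Converted, -0.0198 m / 0.25 = -0.0792, 0.0172 m / 0.25 = 0.0688, 0.005 rad / 3.1416 = 0.0016.

Call:
{"method": "steer_hand", "body": {
  "ticks": "0,-0.0792,0,0.0688,0,0,0\n0,-0.0792,0,0.0688,0,0,0\n0,-0.0792,0,0.0688,0,0,0\n0,-0.0792,0,0.0688,0,0,0\n0,-0.0792,0,0.0688,0,0,0\n0,-0.0792,0,0.0688,0,0,0\n0,0,0,0,0,-0.0008,0.0016\n0,0,0,0,0,0,0"
}}

```text
time: 3.07
tool_pos: [0.5195, -0.1802, 0.092]
eef_rot: [-1.688, -1.81, -0.693]
force: [0.3, 0.1, 0.8]
gripper_width: 0.0003
gripper_force: 0.0
```

Run:
```python
from h import *
import cv2
np.set_printoptions(precision=4,suppress=True)
print(rot(),tipbox(),totip((-.061,.037,.034)))
cv2.imwrite("pics/w.png",camrig.snapshot("wrist")[:,:,::-1])
for P in((-.064,.012,.052),(-.064,.062,.052),(-.045,.075,.05),(-.046,.004,.094),(-.046,.07,.094)):print(P,proj("wrist",w(Q,P)))
```

```text
[-0.0018  0.0002 -0.0067] [-0.0991  0.0373  0.0326] [0.0279 0.0002 0.0259]
(-0.064, 0.012, 0.052) [295.7444 161.4761]
(-0.064, 0.062, 0.052) [214.3151 161.7949]
(-0.045, 0.075, 0.05) [196.7209 139.8653]
(-0.046, 0.004, 0.094) [317.862  86.191]
(-0.046, 0.07, 0.094) [191.4343  86.7119]
```

View pics/w.png

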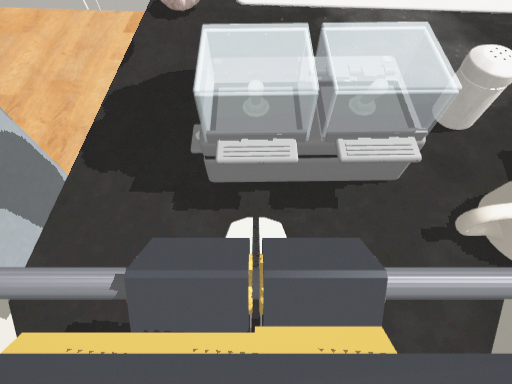

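The near lip's lower edge runs from about (216,160) to (297,160), which matches the predicted (214 to 296, 161.5). The closed fingertips, at (256,218), are centred on it. I'll slide under the lip and start lifting.

Converted, 0.007 m / 0.25 = 0.028, 0.0065 m / 0.25 = 0.026, -0.006 rad / 3.1416 = -0.0019.

Call:
{"method": "steer_hand", "body": {
  "ticks": "0,0.028,0,0.026,0,0,-0.0019\n0,0.028,0,0.026,0,0,0\n0,0.028,0,0.026,0,0,0\n0,0.028,0,0.026,0,0,0\n0,0,0,0,0,0,0"
}}

```text
time: 3.53
tool_pos: [0.5174, -0.1407, 0.095]
eef_rot: [-1.682, -1.821, -0.696]
force: [0.0, -0.4, -0.8]
gripper_width: 0.0003
gripper_force: 0.1
```

Call:
{"method": "steer_hand", "body": {
  "ticks": "0,0.012,0,-0.0052,0,0,0\n0,0.012,0,-0.0052,0,0,0\n0,0.012,0,-0.0052,0,0,0\n0,0.012,0,-0.0052,0,0,0\n0,0.012,0,-0.0052,0,0,0\n0,0.012,0,-0.0052,0,0,0\n0,0,0,0,0,0,0"
}}

```text
time: 4.12
tool_pos: [0.5171, -0.1356, 0.1132]
eef_rot: [-1.684, -1.82, -0.697]
force: [0.4, -0.1, -0.9]
gripper_width: 0.0003
gripper_force: 0.2
```

Run:
```python
from h import *
import cv2
np.set_printoptions(precision=4,suppress=True)
print(rot(),tipbox())
cv2.imwrite("pics/w2.png",camrig.snapshot("wrist")[:,:,::-1])
```

```text
[0.0006 0.0029 0.0021] [-0.0546  0.0361  0.0537]
```

View pics/w2.png

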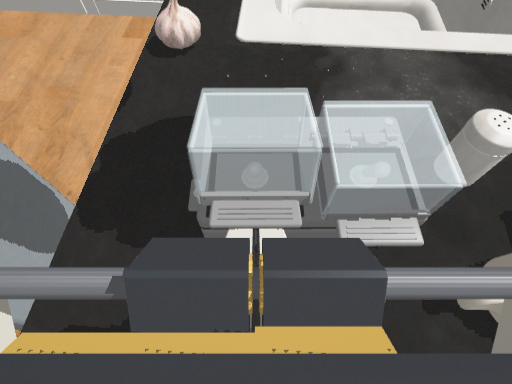

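The near guard sits raised on the fingertips: its lip is at (255,213), against the far lip at (380,232). I'll raise it further, then push.

Converted, 0.003 m / 0.25 = 0.012, -0.0004 m / 0.25 = -0.0016.

Call:
{"method": "steer_hand", "body": {
  "ticks": "0,0.012,0,-0.0016,0,0,0\n0,0.012,0,-0.0016,0,0,0\n0,0.012,0,-0.0016,0,0,0\n0,0.012,0,-0.0016,0,0,0\n0,0.012,0,-0.0016,0,0,0\n0,0.012,0,-0.0016,0,0,0\n0,0,0,0,0,0,0\n0,0,0,0,0,0,0"
}}

```text
time: 4.83
tool_pos: [0.5161, -0.1245, 0.1271]
eef_rot: [-1.684, -1.82, -0.696]
force: [1.2, -0.6, -0.2]
gripper_width: 0.0006
gripper_force: 0.2
```

Run:
```python
from h import *
import cv2
np.set_printoptions(precision=4,suppress=True)
print(rot(),tipbox(),totip((-.016,.037,.068)))
cv2.imwrite("pics/w3.png",camrig.snapshot("wrist")[:,:,::-1])
```

```text
[0.0001 0.0029 0.002 ] [-0.0434  0.0364  0.0675] [ 0.0198 -0.0006  0.019 ]
```

View pics/w3.png

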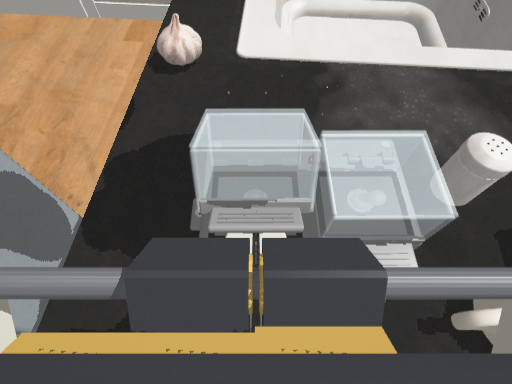

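The guard is clearly up, with the lip at (255,220), and the fingertips are under the hood. The guard rises further as the fingers advance, so I'll push towards the sink.

Converted, 0.0025 m / 0.25 = 0.01, 0.0024 m / 0.25 = 0.0096.

Call:
{"method": "steer_hand", "body": {
  "ticks": "0,0.01,0,0.0096,0,0,0\n0,0.01,0,0.0096,0,0,0\n0,0.01,0,0.0096,0,0,0\n0,0.01,0,0.0096,0,0,0\n0,0.01,0,0.0096,0,0,0\n0,0.01,0,0.0096,0,0,0\n0,0.01,0,0.0096,0,0,0\n0,0.01,0,0.0096,0,0,0\n0,0,0,0,0,0,0"
}}

```text
time: 5.63
tool_pos: [0.5136, -0.0959, 0.1272]
eef_rot: [-1.683, -1.819, -0.696]
force: [-0.0, 1.6, -0.2]
gripper_width: 0.0006
gripper_force: 0.1
```

Run:
```python
from h import *
import cv2
np.set_printoptions(precision=4,suppress=True)
print(rot(),tipbox())
for t in(.4,.5,.6,.7,.8):print(t,proj("wrist",w(Q,(.021-.085*np.cos(t),.037,.052+.085*np.sin(t)))))
for P in((-.028,.037,.082),(.002,.037,.082)):print(proj("scene",w(Q,P)),proj("wrist",w(Q,P)))
im=camrig.snapshot("wrist")[:,:,::-1];sc=camrig.snapshot("scene")[170:235,225:297,::-1]
cv2.imwrite("pics/w4.png",np.hstack([im[60:300,130:380],cv2.resize(sc,(266,240),interpolation=cv2.INTER_CUBIC)]))
```

```text
[-0.0008  0.0018  0.0018] [-0.0146  0.0368  0.0677]
0.4 [256.2224 295.5127]
0.5 [256.2873 284.0269]
0.6 [256.3544 270.3013]
0.7 [256.422  254.5082]
0.8 [256.4884 236.9436]
[273.7159 196.1523] [256.2515 239.9862]
[268.8777 200.107 ] [256.2949 191.7886]
```

View pics/w4.png

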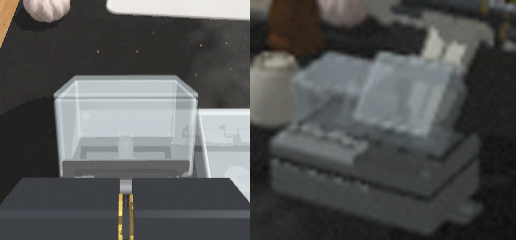

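The guard sits at about 0.8 rad (lip edge at row 237). The bat tip is at about (255,198), close to the predicted "on" point at row 192. The finger corner has gone past the bat's centre plane, so it has snapped over. I'll withdraw along the same path.

Converted, -0.0035 m / 0.25 = -0.014, -0.003 m / 0.25 = -0.012.

Call:
{"method": "steer_hand", "body": {
  "ticks": "0,-0.012,0,-0.012,0,0,0\n0,-0.012,0,-0.012,0,0,0\n0,-0.012,0,-0.012,0,0,0\n0,-0.012,0,-0.012,0,0,0\n0,-0.012,0,-0.012,0,0,0\n0,-0.012,0,-0.012,0,0,0\n0,-0.012,0,-0.012,0,0,0\n0,-0.014,0,0.002,0,0,0\n0,-0.014,0,0.002,0,0,0\n0,-0.014,0,0.002,0,0,0\n0,-0.014,0,0.002,0,0,0\n0,-0.014,0,0.002,0,0,0"
}}

```text
time: 6.73
tool_pos: [0.5169, -0.1372, 0.1129]
eef_rot: [-1.684, -1.819, -0.696]
force: [-0.7, 0.0, 0.5]
gripper_width: 0.0005
gripper_force: 0.1
```

Call:
{"method": "steer_hand", "body": {
  "ticks": "0,-0.0152,0,0.0072,0,0,0\n0,-0.0152,0,0.0072,0,0,0\n0,-0.0152,0,0.0072,0,0,0\n0,-0.0152,0,0.0072,0,0,0\n0,-0.0152,0,0.0072,0,0,0\n0,0,0,0,0,0,0\n0,0,0,0,0,0,0\n0,-0.028,0,-0.028,0,0,0\n0,-0.036,0,-0.036,0,0,0\n0,-0.036,0,-0.036,0,0,0\n0,-0.036,0,-0.036,0,0,0\n0,0,0,0,0,0,0"
}}

```text
time: 7.73
tool_pos: [0.5217, -0.195, 0.0942]
eef_rot: [-1.687, -1.82, -0.697]
force: [1.0, -0.3, 0.3]
gripper_width: 0.0006
gripper_force: 0.0
```

Run:
```python
from h import *
import cv2
np.set_printoptions(precision=4,suppress=True)
print(tipbox())
for P in((-.064,.037,.052),(-.028,.037,.082),(.002,.037,.082),(-.028,-.037,.082)):print(proj("wrist",w(Q,P)))
im=camrig.snapshot("wrist")[:,:,::-1]
cv2.imwrite("pics/w5.png",cv2.resize(im[0:220,170:440],None,fx=2.7,fy=2.7,interpolation=cv2.INTER_CUBIC))
```

```text
[-0.1142  0.0359  0.0346]
[254.8212 143.7012]
[254.9358  66.2792]
[254.9657  36.5738]
[375.6458  66.5913]
```

View pics/w5.png

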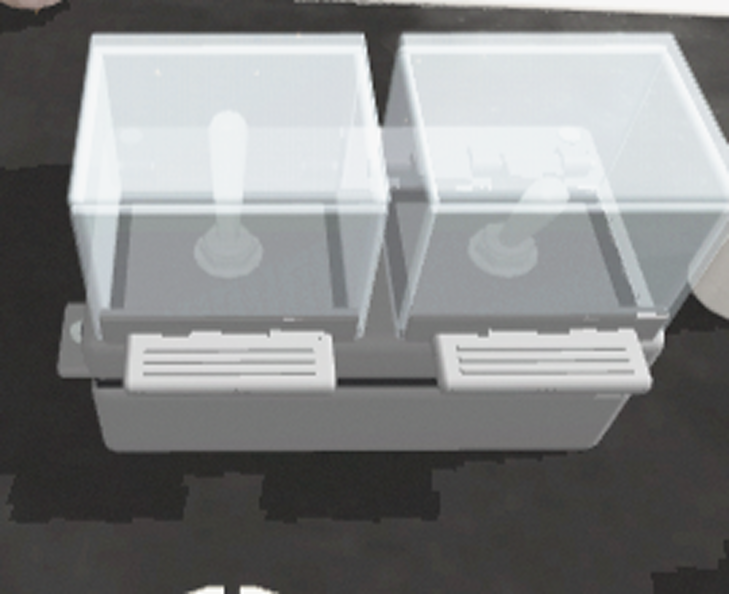

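Both guards look shut. The near bat leans to the sink with its tip at about (254,41), and the far bat is still off at (373,67). I'll check the near angle numerically.

Run:
```python
from h import *
for L in(.031,.029,.0318):
  print(L,[(a,round(proj("wrist",w(Q,(-.013+L*np.sin(a-.5),.037,.054+L*np.cos(a-.5))))[1],1)) for a in(0,.5,.7,.8,.9,1.)])
print(proj("wrist",w(Q,(-.013,.037,.056))),proj("wrist",w(Q,(-.013,-.037,.056))))
```

```text
0.031 [(0, np.float64(68.5)), (0.5, np.float64(47.7)), (0.7, np.float64(42.6)), (0.8, np.float64(40.8)), (0.9, np.float64(39.6)), (1.0, np.float64(38.9))]
0.029 [(0, np.float64(69.9)), (0.5, np.float64(50.6)), (0.7, np.float64(45.8)), (0.8, np.float64(44.1)), (0.9, np.float64(43.0)), (1.0, np.float64(42.3))]
0.0318 [(0, np.float64(67.9)), (0.5, np.float64(46.5)), (0.7, np.float64(41.3)), (0.8, np.float64(39.5)), (0.9, np.float64(38.3)), (1.0, np.float64(37.6))]
[255.00317983  85.03144485] [358.90456487  85.26868988]
```

The tip row agrees with the bat at its "on" stop, within about 1 px of calibration offset. The switch is bistable and the fingers are 50 mm clear, so I'm handing in.

Converted, -0.02 m / 0.25 = -0.08, -0.01 m / 0.25 = -0.04.

Call:
{"method": "steer_hand", "body": {
  "ticks": "0,-0.04,0,-0.08,0,0,0\n0,0,0,0,0,0,0\n0,0,0,0,0,0,0\n0,0,0,0,0,0,0"
}}

```text
time: 8.12
tool_pos: [0.5228, -0.2127, 0.1007]
eef_rot: [-1.684, -1.819, -0.696]
force: [0.4, 0.9, -0.1]
gripper_width: 0.0002
gripper_force: 0.0
```

```bash
python3 -c "
from workcell import bot, camrig, hand_in
print(hand_in())"
```

```text
the job is handed in; nothing more can be done
None
```

The near toggle is pushed over to on and its guard has dropped shut over it; the far switch stayed covered and off, nothing else was touched, and the job was handed in at about 8 s (no verdict was returned).

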